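Set the tape stand's guides and load the wide roll

TASK

Set up the tape stand for the wide packing tape: turn the big pointer dial clockwise until its pointer stands on the middle roll mark (straight to the back of the stand), which opens the two roll guides to the right width. Then lift the wide roll out of the wire rack and lower it, without dropping it, upright between the guides so that it rests on both rollers. Leave the narrow roll in the rack and the dial on its mark.

Things in the scene. Friction and masses are not known exactly. Their poses are not given: they have to be found in the camera images.
- width_dial (a joint): Angle of the black pointer dial in rad, 0 to 4.0, growing clockwise seen from above. 2.0: pointer on the middle roll mark (straight to the stand's back); 0.5: narrow mark, at the left; 3.5: wide mark, at the right. Starts between 0 and 1.3. Friction about 0.12 N m; it stays where it is left. It moves both guides: clear gap = 37 mm + 8 mm per rad (53 mm at the middle mark).
- dial_axis (a point): Point on the dial's vertical axis, half-way up its grip bar, 69 mm above the bench; axes as for tape_stand (it does not turn with the dial). The dial is a disc, 69 mm across, top 55 mm above the bench; it bears a bar along its diameter, 14 mm wide, 28 mm to either side of the axis, top 82 mm above the bench. The bar can be pushed on its side with closed fingers.
- pointer_tip (a point): Tip of the dial's pointer nose, 41 mm from the dial's axis, 63 mm above the bench; it turns with the dial. Seen from the dial's axis it lies at the angle (2.0 - dial value) rad, counted anticlockwise from the stand's +x. The nose lengthens one end of the bar: 9.5 mm wide, top 75 mm above the bench; a white line runs along the bar's top to it.
- tape_stand: Fixed grey tape stand, 150 mm (x) by 240 mm (y), origin on the bench under its middle; +x to its back, away from the robot, +y to its left, z up. Left half: housing, top 45 mm above the bench, with the dial on a round plate 113 mm across whose black marks show a narrow, a medium and a wide block. Right half: open roll bay; at its front, 75 mm before the bay's middle, a toothed blade 68 mm high.
- bay_seat (a point): Where the centre of the loaded wide roll belongs, 82 mm above the bench, 117 mm to the right (-y) of the dial's axis; axes as for tape_stand, the roll's axis must lie along y. Either side of it a steel guide plate square to y, 104 mm long, with outward lips, tops 89 mm above the bench. Two rollers along y, 18 mm thick, 28 mm before and behind the centre, tops 39 mm above the bench.
- wide_roll_center (a point): Centre of the wide brown roll of packing tape: 100 mm in diameter, 49 mm wide, core hole 76 mm, about 0.15 to 0.3 kg, hard. Its z axis is the roll's axis (level). It stands upright in one of the two rack slots on two rails, centre 65 mm and top 115 mm above the bench; it can be gripped across its width from above.
- narrow_roll_center (a point): Centre of the narrow red roll: 100 mm in diameter, 37 mm wide, axes alike, in the other slot of the rack. Leave it there.
- roll_rack: Fixed low steel wire rack, 180 mm long (its y), 96 mm deep (its x), origin on the bench under its middle. Slots centred at y = +45 and -45 mm, each between two wire hoops 54 mm apart, tops 77 mm above the bench. 40 mm or more stay free between the two rolls. (A fixed overhead shelf begins at world x = 0.64 m, 0.55 m above the bench: keep the wrist under or before it.)

How it is judged (in metres and radians):
On the way, in this order (a step that is already met when the one before it is completed fails the run):
1. the dial's pointer stands still on the middle roll mark (value of joint width_dial between 1.9 and 2.1 rad and velocity of joint width_dial between -0.1 and 0.1 rad/s), for 0.2 s.
2. the wide roll is lifted clear of the rack (height (world z) of wide_roll_center above 0.12 m), for 0.1 s.
At the end, for the whole second after the job is handed in: Dial within 0.1 rad (6 degrees) of the middle mark; wide roll upright at rest between the guides on both rollers, centre within 6 mm of the seat (5 mm in height), axis within 0.12 rad of the stand's y; narrow roll within 20 mm of where it was in its slot (value of joint width_dial between 1.9 and 2.1 rad and x of wide_roll_center in the frame of bay_seat between -0.006 and 0.006 m and y of wide_roll_center in the frame of bay_seat between -0.006 and 0.006 m and z of wide_roll_center in the frame of bay_seat between -0.005 and 0.005 m and angle between the z axis of wide_roll_center and the y axis of bay_seat, either way round below 0.12 rad and linear speed of wide_roll below 0.02 m/s and distance of narrow_roll_center from where it was at the start of the episode below 0.02 m); the robot touches nothing.
It fails at once if the wide roll is dropped (falls faster than 0.6 m/s out of the fingers) (linear speed of wide_roll above 0.6 m/s and contact force between the fingers and wide_roll below 0.1 N).
It also fails if it takes over 54 s, if anything falls off the work surface, if the arm or the gripper's body presses on something with over 40 N, if the wrist force passes 120 N, or if a joint passes its speed limit or range.

ROBOT

A 6-joint arm with a two-finger parallel gripper is mounted at the origin on a cart in front of the work surface, level with it; the furniture and walls round the work are solid. World frame = base frame: x ahead of the robot, y to its left, z up, the work surface at z = 0. Lengths are in m, angles in degrees, forces in N, time in s.
With the tool pointing down it reaches from about 0.4 to 0.825 m from the base axis. Payload 7 kg.
Tool frame: the origin (TCP) lies on the centre line of the jaws, within the pads' length; the fingertips stand 17 mm ahead of it and the grasp point (between the pads) lies 2 mm behind it; y points along the fingers, z is the direction in which the jaws open and shut, and the axes are right-handed (so a half turn about y gives the same grasp; the last joint's range is limited). The gripper opens to 88 mm and grips with 3 to 60 N. Pads are 19 mm wide; open, the fingers measure 130 mm over their backs; the gripper's body (78 mm by 193 mm) begins 47 mm behind the grasp point.
Start: joints at [85.033, 20.546, 0.682, 0, -70.136, -16.507], TCP at [0.247, 0.628, 0.244] pointing down, gripper open.
Joint ranges: [-176.03, 176.03], [-82.01, 121.73], [-58.28, 71.71], [-173.87, 95.51], [-174.79, -0.11], [-173.66, 173.66]. Speed limits (degrees/s): [136.94, 136.94, 172.46, 180, 180, 180].

INTERFACE

Orientations are given as [roll, pitch, yaw] about the fixed x, y, z axes, in that order (R = Rz(yaw) Ry(pitch) Rx(roll)).
In Python, from plant import r, capture, camera_info gives the robot as it stands. The module is installed in compiled form; this text tells all that it offers.
- The arm moves only by the tool apply_moves, never from a script. Its argument "deltas" is a list of rows, each an object of numbers: "tx", "ty", "tz": the shift along the tool's x, y, z in m; "turn": the turn about the tool's y in rad; "gripper": the finger opening in m, from 0 to 0.0876. A call has 1 to 5 rows; each row is the pose to reach, as a shift and turn from the pose commanded when the call began, along the tool's axes at that moment; what a row does not reach only later rows make up. A row lasts 1/10 s, in which the tool goes at most 50 mm and 8.59 degrees, less where a joint would pass 70% of its speed; a pose out of reach is approached as far as the arm can. A call with a gripper value outside its range is refused whole. The fingers move at their own pace and stop on an object; "newtons" is the grip in N (left out, the last holds). Time passes only in rows, so rows that repeat a pose let the fingers close. It gives the time, the measured TCP pose, the force and the opening at its end, in the units of the state.
- r.get_state(): the state, without advancing time (a new reading comes with each control period).
- capture(name): name is "scene" or "top" or "wrist"; returns (picture, depth): 400x640x3 uint8, red, green, blue; 400x640 float32, m along the optical axis (not along the pixel's ray), 0 where there is no reading.
- camera_info(name): a dict with "K" (3x3 intrinsics, pixels), "eye" and "orientation" of the camera in the world; the wrist camera has in their place "tool_from_camera" (4x4, takes a point from camera to tool coordinates, whose origin is the TCP and whose axes are the tool frame's). Camera axes: x right, y up, looking along -z (the intrinsics and any distortion apply to the point x, -y, -z); pixel columns grow to the right and rows downward; lengths in m; the calibration is good to about 2 mm. A picture is of the moment at which its call begins: read the wrist's pose just before it. camera_info takes no time and is no camera call.
- r.close_job(): hands the job in, once; it reports no verdict.
The state is a dict: "time_s": time; "joints": joint angles; "qd": joint speeds; "joint_torque": joint torques, N m; "tcp_pos": TCP position; "eef_rot": TCP orientation; "contact_force": force on the tool from outside, world axes, zero at the start; "moment": the same for the moment, N m; "gripper_width": finger opening in m.
Only numpy, scipy, OpenCV 4.12 (cv2) and the standard library are available. Lean on these libraries where they do the work, as an engineer would, in place of code of your own. Each camera call takes 0.05 s, during which the arm holds its last target.

## Working session

There is one attempt and no reset: what is moved stays moved. The work goes in short steps, Python scripts to look and compute and a tool call to move; the robot and the scene stay as the last step left them, time stands still between calls to the robot, and variables do not carry over. Pictures are saved under pics/ and viewed, and the job is handed in when it is done.

Besides the shell and the picture viewer there is one more tool, called after "Request:" by a JSON object that holds its "name" and its "arguments". apply_moves: Moves the arm, as the interface text tells. Its arguments: {"type":"object","properties":{"deltas":{"type":"array","items":{"type":"object","properties":{"tx":{"type":"number"},"ty":{"type":"number"},"tz":{"type":"number"},"turn":{"type":"number"},"gripper":{"type":"number"}}}},"newtons":{"type":"number"}},"required":["deltas"]}

```bash
mkdir -p pics
cat > h.py <<'E'
import numpy as np, cv2
from plant import r, capture, camera_info
from scipy.spatial.transform import Rotation as R
def rot(o):
    o=np.array(o,float)
    return o if o.shape==(3,3) else R.from_euler('xyz',o,degrees=True).as_matrix()
def cam(name,st=None):
    ci=camera_info(name)
    K=np.array(ci['K'])
    if 'eye' in ci: return K,np.array(ci['eye']),rot(ci['orientation'])
    T=np.array(ci['tool_from_camera']); st=st or r.get_state()
    Rt=rot(st['eef_rot']); return K,np.array(st['tcp_pos'])+Rt@T[:3,3],Rt@T[:3,:3]
def pt(c,uv,z):
    K,e,Rc=c; d=np.linalg.inv(K)@np.array([uv[0],uv[1],1.]); d=Rc@np.array([d[0],-d[1],-d[2]])
    return e+d*(z-e[2])/d[2]
def cloud(c,dep):
    K,e,Rc=c; v,u=np.mgrid[0:400,0:640]
    d=np.stack([(u-K[0,2])/K[0,0],-(v-K[1,2])/K[1,1],-np.ones(u.shape)],-1)*dep[...,None]
    return d@Rc.T+e
def proj(c,p):
    K,e,Rc=c; q=Rc.T@(np.array(p)-e); q=K@np.array([q[0],-q[1],-q[2]]); return q[:2]/q[2]
E
python3 - <<'E'
from h import *
for n in ('scene','top','wrist'):
    print(n,camera_info(n))
for n in ('scene','top'):
    p,d=capture(n); np.savez('pics/%s0.npz'%n,p=p,d=d); cv2.imwrite('pics/%s0.png'%n,p[...,::-1])
print(r.get_state())
E
```

```text
scene {'K': array([[385.71161356,   0.        , 320.64628603],
       [  0.        , 385.71161356, 209.85860883],
       [  0.        ,   0.        ,   1.        ]]), 'eye': array([0.10087158, 0.06671756, 0.83347244]), 'orientation': array([  29.1699175 ,   -0.67244973, -120.75174123])}
top {'K': array([[382.48085407,   0.        , 314.64147807],
       [  0.        , 382.48085407, 203.25137272],
       [  0.        ,   0.        ,   1.        ]]), 'eye': array([ 0.30477531, -0.13332619,  0.91820921]), 'orientation': array([ 11.97155809,  -0.24931785, -94.84614866])}
wrist {'K': array([[342.14143165,   0.        , 316.67707943],
       [  0.        , 342.14143165, 198.29641847],
       [  0.        ,   0.        ,   1.        ]]), 'tool_from_camera': array([[-3.14714086e-04, -9.64346279e-01, -2.64643450e-01,
        -7.04159559e-02],
       [-1.19758098e-03,  2.64643637e-01, -9.64345535e-01,
        -1.41591585e-01],
       [ 9.99999233e-01,  1.34388394e-05, -1.23816985e-03,
        -3.02001043e-04],
       [ 0.00000000e+00,  0.00000000e+00,  0.00000000e+00,
         1.00000000e+00]])}
{'time_s': 0.1, 'joints': array([ 8.50334179e+01,  2.05853665e+01,  6.38448729e-01, -1.96546042e-02,
       -7.01351357e+01, -1.65052440e+01]), 'qd': array([ 0.04903484, -0.11721545,  0.11307689,  0.05711873, -0.04139001,
        0.08294028]), 'joint_torque': array([-2.18581285e-03, -5.84163201e+01,  2.93749791e+01,  7.01555282e+00,
        1.01801095e-02, -4.25611256e-05]), 'tcp_pos': array([0.24695797, 0.62774949, 0.24272813]), 'eef_rot': array([-8.99160777e+01,  5.59773146e-03,  1.58521486e+02]), 'contact_force': array([-0.32495306,  0.48627412,  0.45104954]), 'moment': array([-0.02450821,  0.00240216,  0.00012589]), 'gripper_width': 0.08749351051170624}
```

View pics/scene0.png

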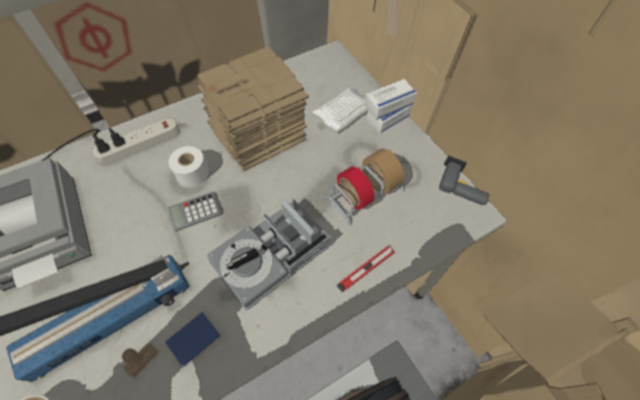

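View pics/top0.png

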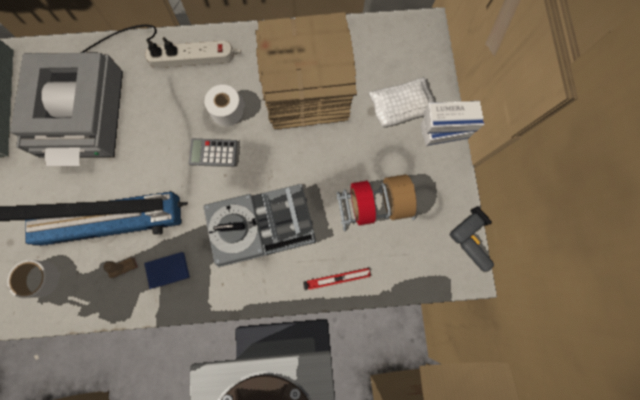

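The pictures show the stand with its dial at top (233,228), the bay at (287,213), the red roll at (363,203) and the brown roll at (401,197). I'll zoom in and measure.

```bash
python3 - <<'E'
from h import *
from PIL import Image
E
python3 - <<'E'
from h import *
a=np.load('pics/top0.npz'); p,d=a['p'],a['d']; c=cam('top')
cr=p[160:280,190:450]; cv2.imwrite('pics/topz.png',cv2.resize(cr,None,fx=3,fy=3,interpolation=cv2.INTER_CUBIC)[...,::-1])
X=cloud(c,d)
hsv=cv2.cvtColor(p,cv2.COLOR_RGB2HSV)
for n,lo,hi in (('red',(170,120,60),(180,255,255)),('red0',(0,150,60),(6,255,255)),('brown',(8,60,60),(22,255,255))):
    m=cv2.inRange(hsv,lo,hi)>0; m[:,:330]=0; m[:,450:]=0; m[:170]=0;m[240:]=0
    m&=(X[...,2]>0.02)&(X[...,2]<.2)
    if m.sum()<10: print(n,m.sum());continue
    P=X[m]; t=P[P[:,2]>P[:,2].max()-0.012]
    print(n,m.sum(),P[:,2].max(),t.mean(0),cv2.minAreaRect(P[:,:2].astype(np.float32)*1000))
for (u,v) in [(210,260),(233,228),(290,210),(600,150),(280,170)]: print(X[v,u])
E
```

```text
red 699 0.11913640999407582 [ 0.47587101 -0.26053026  0.11209012] ((475.13714599609375, -264.73828125), (93.00953674316406, 44.96982955932617), 5.233703136444092)
red0 40 0.11384901923115665 [ 0.47015359 -0.2430751   0.10864014] ((471.6093444824219, -252.1496124267578), (93.1490249633789, 27.656044006347656), 12.961796760559082)
brown 1241 0.12174727635007543 [ 0.48264548 -0.34411683  0.11362515] ((480.3725891113281, -316.0628356933594), (98.61394500732422, 149.5996551513672), 4.635071754455566)
[ 3.81872421e-01  1.05749805e-01 -2.12547520e-04]
[0.44113254 0.03256418 0.07900621]
[ 0.4707876  -0.0958931   0.08017441]
[ 0.46907051 -0.59058021  0.36110599]
[ 0.59129961 -0.07445832 -0.0031627 ]
```

View pics/topz.png

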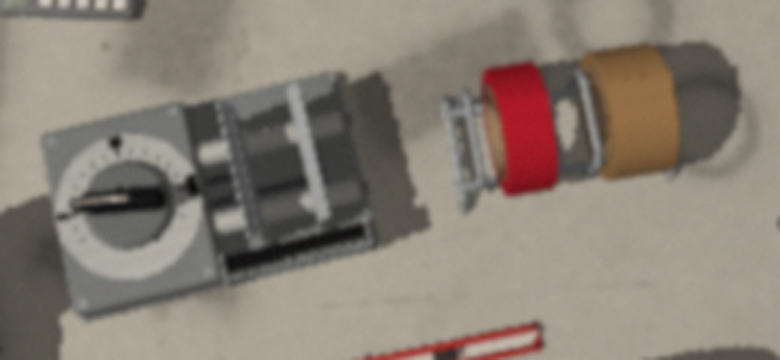

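Run:
```python
from h import *
c=cam('top')
f=lambda u,v,z: pt(c,(190+u/3,160+v/3),z)
P=[f(45,137,.045),f(180,105,.045),f(218,272,.045),f(85,317,.045)]
print(np.round(P,4))
for a,b in ((0,1),(3,2),(3,0),(2,1)):
    d=P[b]-P[a]; print(np.degrees(np.arctan2(d[1],d[0])),np.linalg.norm(d))
print('dialc',f(122,203,.055),'tip',f(62,214,.07),'mark',f(116,148,.045))
a=np.load('pics/top0.npz');X=cloud(c,a['d'])
for t in np.linspace(0,1,13):
    q=np.array([.247,.628])*(1-t)+t*np.array([.46,-.03])
    m=np.hypot(X[...,0]-q[0],X[...,1]-q[1])<.13
    print(np.round(q,2),np.percentile(X[m][:,2],99.5) if m.sum() else None)
```

```text
[[ 0.5045  0.1021  0.045 ]
 [ 0.5213 -0.0035  0.045 ]
 [ 0.3891 -0.0257  0.045 ]
 [ 0.3638  0.0756  0.045 ]]
-80.98692076073843 0.10688747777621598
-76.02640715059695 0.10447563507457173
10.62909510880303 0.14317577079881608
9.540601582423145 0.1340905867757695
dialc [0.44624217 0.04256133 0.055     ] tip [0.43927194 0.08421974 0.07      ] mark [0.49124618 0.04754362 0.045     ]
[0.25 0.63] 0.0032983040422441823
[0.26 0.57] 0.04995103583333971
[0.28 0.52] 0.050203743465094174
[0.3  0.46] 0.04995098147250306
[0.32 0.41] 0.07273152198342893
[0.34 0.35] 0.07263411919661088
[0.35 0.3 ] 0.07247295173841754
[0.37 0.24] 0.1310452447703902
[0.39 0.19] 0.11941816943473071
[0.41 0.13] 0.10424934496644962
[0.42 0.08] 0.08688326840794908
[0.44 0.02] 0.08736899281718971
[ 0.46 -0.03] 0.08827805533715104
```

Request:
{"name": "apply_moves", "arguments": {"deltas": [{"tx": -0.02,"ty": -0.01,"tz": 0.025},{"tx": -0.05,"ty": -0.02,"tz": 0.06},{"tx": -0.08,"ty": -0.03,"tz": 0.097},{"tx": -0.11,"ty": -0.036,"tz": 0.134},{"tx": -0.14,"ty": -0.036,"tz": 0.17}]}}

```text
invalid input at $.deltas[0]: expected keys tx, ty, tz, turn, gripper
```

Request:
{"name": "apply_moves", "arguments": {"deltas": [{"tx": -0.03,"tz": 0.036},{"tx": -0.06,"tz": 0.073},{"tx": -0.09,"tz": 0.11},{"tx": -0.12,"tz": 0.146},{"tx": -0.15,"tz": 0.182}]}}

```text
invalid input at $.deltas[0]: expected keys tx, ty, tz, turn, gripper
```

Request:
{"name": "apply_moves", "arguments": {"deltas": [{"tx": -0.03,"tz": 0.036,"gripper": 0.045},{"tx": -0.06,"tz": 0.073,"gripper": 0.045},{"tx": -0.09,"tz": 0.11,"gripper": 0.045},{"tx": -0.12,"tz": 0.146,"gripper": 0.045},{"tx": -0.13,"tz": 0.158,"turn": 0.1,"gripper": 0.045}]}}

```text
invalid input at $.deltas[0]: expected keys tx, ty, tz, turn, gripper
```

Request:
{"name": "apply_moves", "arguments": {"deltas": [{"turn": 0.14},{"turn": 0.28},{"turn": 0.42},{"turn": 0.56},{"turn": 0.7}]}}

```text
invalid input at $.deltas[0]: expected keys tx, ty, tz, turn, gripper
```

Request:
{"name": "apply_moves", "arguments": {"deltas": [{"turn": 0.12},{"turn": 0.24},{"turn": 0.24}]}}

```text
invalid input at $.deltas[0]: expected keys tx, ty, tz, turn, gripper
```

All keys are needed in every row.

Request:
{"name": "apply_moves", "arguments": {"deltas": [{"tx": -0.02,"ty": -0.01,"tz": 0.025,"turn": 0,"gripper": 0.045},{"tx": -0.05,"ty": -0.02,"tz": 0.06,"turn": 0,"gripper": 0.045},{"tx": -0.08,"ty": -0.03,"tz": 0.097,"turn": 0,"gripper": 0.045},{"tx": -0.11,"ty": -0.036,"tz": 0.134,"turn": 0,"gripper": 0.045},{"tx": -0.14,"ty": -0.036,"tz": 0.17,"turn": 0,"gripper": 0.045}]}}

```text
time_s: 0.6
tcp_pos: [0.3155, 0.417, 0.2802]
eef_rot: [-90.1, 0.0, 158.5]
contact_force: [0.7, 0.2, 0.3]
gripper_width: 0.0532
```

Request:
{"name": "apply_moves", "arguments": {"deltas": [{"tx": -0.03,"ty": 0,"tz": 0.036,"turn": 0,"gripper": 0.045},{"tx": -0.06,"ty": 0,"tz": 0.073,"turn": 0,"gripper": 0.045},{"tx": -0.09,"ty": 0,"tz": 0.11,"turn": 0,"gripper": 0.045},{"tx": -0.12,"ty": 0,"tz": 0.146,"turn": 0,"gripper": 0.045},{"tx": -0.15,"ty": 0,"tz": 0.182,"turn": 0,"gripper": 0.045}]}}

```text
time_s: 1.1
tcp_pos: [0.388, 0.1924, 0.2796]
eef_rot: [-90.0, 0.0, 158.6]
contact_force: [1.1, 0.4, 0.3]
gripper_width: 0.0447
```

Request:
{"name": "apply_moves", "arguments": {"deltas": [{"tx": -0.03,"ty": 0,"tz": 0.036,"turn": 0,"gripper": 0.045},{"tx": -0.06,"ty": 0,"tz": 0.073,"turn": 0,"gripper": 0.045},{"tx": -0.09,"ty": 0,"tz": 0.11,"turn": 0,"gripper": 0.045},{"tx": -0.12,"ty": 0,"tz": 0.146,"turn": 0.1,"gripper": 0.045},{"tx": -0.13,"ty": 0,"tz": 0.158,"turn": 0.24,"gripper": 0.045}]}}

```text
time_s: 1.6
tcp_pos: [0.4514, -0.0035, 0.2793]
eef_rot: [-90.0, -0.0, 144.4]
contact_force: [-0.2, 0.6, 0.1]
gripper_width: 0.045
```

Request:
{"name": "apply_moves", "arguments": {"deltas": [{"tx": 0,"ty": 0,"tz": 0,"turn": 0.14,"gripper": 0.045},{"tx": 0,"ty": 0,"tz": 0,"turn": 0.28,"gripper": 0.045},{"tx": 0,"ty": 0,"tz": 0,"turn": 0.42,"gripper": 0.045},{"tx": 0,"ty": 0,"tz": 0,"turn": 0.56,"gripper": 0.045},{"tx": 0,"ty": 0,"tz": 0,"turn": 0.7,"gripper": 0.045}]}}

```text
time_s: 2.1
tcp_pos: [0.451, -0.0004, 0.2793]
eef_rot: [-90.0, -0.0, 104.3]
contact_force: [0.5, -0.1, 0.2]
gripper_width: 0.0454
```

Request:
{"name": "apply_moves", "arguments": {"deltas": [{"tx": 0,"ty": 0,"tz": 0,"turn": 0.1,"gripper": 0.045},{"tx": 0,"ty": 0,"tz": 0,"turn": 0.1,"gripper": 0.045},{"tx": 0,"ty": 0,"tz": 0,"turn": 0.1,"gripper": 0.045}]}}

```text
time_s: 2.4
tcp_pos: [0.4511, -0.0003, 0.2794]
eef_rot: [-90.0, 0.0, 99.1]
contact_force: [-0.5, 0.0, -0.1]
gripper_width: 0.0451
```

Run:
```python
from h import *
s=r.get_state(); print(s['joints'],s['tcp_pos'],s['eef_rot'])
c=cam('wrist',s); p,d=capture('wrist'); np.savez('pics/w1.npz',p=p,d=d,K=c[0],e=c[1],R=c[2]); cv2.imwrite('pics/w1.png',p[...,::-1])
```

```text
[ 2.51236459e+01 -2.56352803e+00 -2.26683788e+01 -5.54582153e-03
 -6.99172777e+01 -1.60090505e+01] [ 4.51088678e-01 -2.72868445e-04  2.79382047e-01] [-8.99772933e+01  1.09691815e-03  9.91126903e+01]
```

View pics/w1.png

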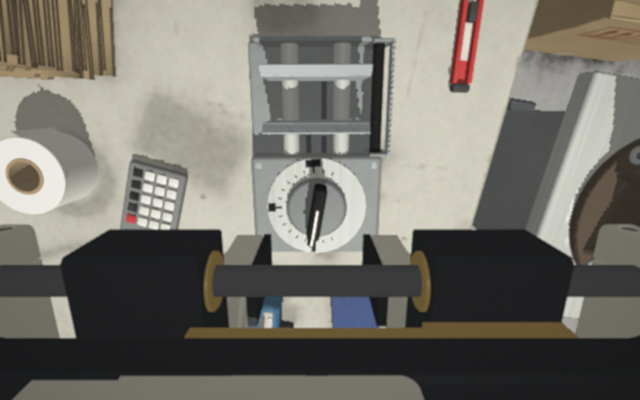

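The wrist view shows the dial disc at (317,207), the pointer aimed down-left at (311,248), the middle mark at (275,207) on the left, and the bay with its guides at (315,100).

Run:
```python
from h import *
a=np.load('pics/w1.npz');p=a['p'];c=(a['K'],a['e'],a['R']);X=cloud(c,a['d'])
cv2.imwrite('pics/w1z.png',cv2.resize(p[20:270,240:400],None,fx=3.2,fy=2.4*1,interpolation=cv2.INTER_CUBIC)[...,::-1])
cv2.imwrite('pics/w1y.png',cv2.resize(p[145:265,240:400],None,fx=5,fy=5,interpolation=cv2.INTER_CUBIC)[...,::-1])
cv2.imwrite('pics/w1x.png',cv2.resize(p[25:165,240:400],None,fx=4.2,fy=4.2,interpolation=cv2.INTER_CUBIC)[...,::-1])
# bar by depth
m=(X[...,2]>.066)&(X[...,2]<.095)&(np.hypot(X[...,0]-.446,X[...,1]-.043)<.05)
P=X[m];print(m.sum(),P.mean(0),cv2.minAreaRect((P[:,:2]*1000).astype(np.float32)), np.median(P[:,2]))
m=(X[...,2]>.049)&(X[...,2]<.095)&(np.hypot(X[...,0]-.446,X[...,1]-.043)<.052)
P=X[m];print(m.sum(),cv2.minEnclosingCircle((P[:,:2]*1000).astype(np.float32)))
```

```text
803 [0.44479134 0.03976302 0.08124164] ((444.5040588378906, 45.70307922363281), (70.25453186035156, 14.017425537109375), 89.71382904052734) 0.08229435155219106
2957 ((445.874267578125, 42.93743896484375), 51.78587341308594)
```

View pics/w1y.png

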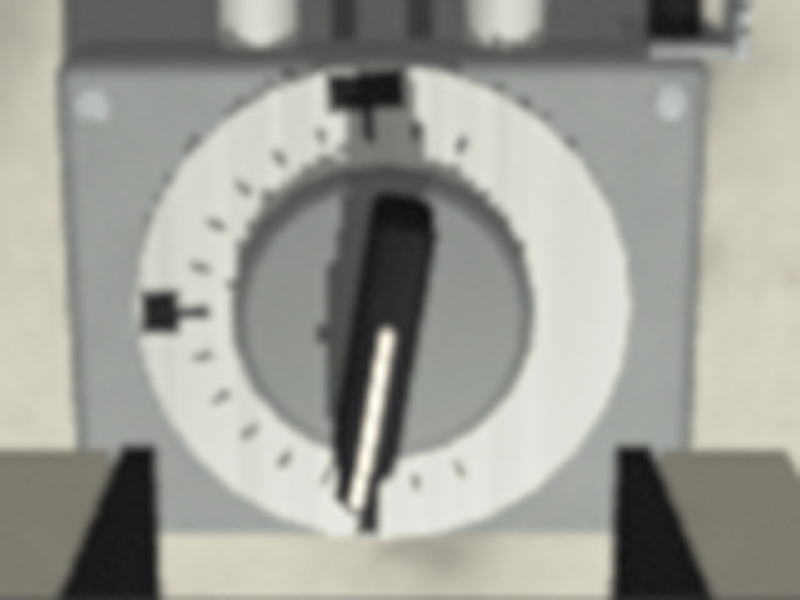

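View pics/w1x.png

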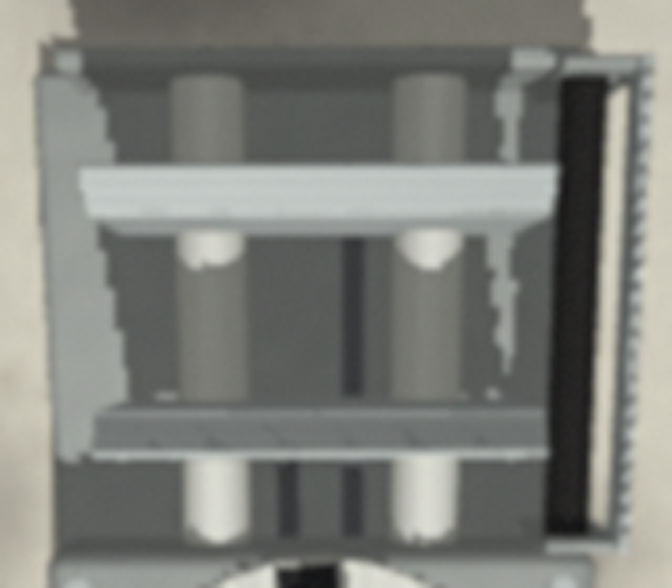

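Run:
```python
from h import *
a=np.load('pics/w1.npz');p=a['p'];c=(a['K'],a['e'],a['R'])
f=lambda u,v,z: pt(c,(240+(u+.5)/5-.5,145+(v+.5)/5-.5),z)
# plate outline: points
pts=[(138,302),(632,302),(375,65),(385,540),(205,137),(565,137),(190,455),(580,460)]
Q=np.array([f(u,v,.045)[:2] for u,v in pts])
from scipy.optimize import least_squares
s=least_squares(lambda x:np.hypot(*(Q-x[:2]).T)-x[2],[.446,.043,.056]); print('plate',s.x,s.fun)
C=s.x[:2]
Q=np.array([f(u,v,.055)[:2] for u,v in [(235,300),(533,310),(385,168),(275,400),(495,400),(275,215),(505,220)]])
s=least_squares(lambda x:np.hypot(*(Q-x[:2]).T)-x[2],[.446,.043,.035]); print('disc',s.x,s.fun*1e3)
ang=lambda d:np.degrees(np.arctan2(d[1],d[0]))
m=f(162,312,.045)[:2]; n=f(368,88,.045)[:2]; w=f(368,520,.045)[:2]
print('mid',ang(m-C),'wide',ang(n-C)+85.94)
A=f(390,330,.082)[:2];B=f(355,507,.075)[:2];print('ptr',ang(B-A),'from C',ang(B-C),np.linalg.norm(B-C))
g=lambda u,v,z: pt(c,(240+(u+.5)/5-.5,145+(v+.5)/5-.5),z)[:2]
h=lambda u,v,z: pt(c,(240+(u+.5)/4.2-.5,25+(v+.5)/4.2-.5),z)[:2]
# housing edge bottom & lips
print('house bottom?',ang(f(75,70,.045)[:2]-f(700,70,.045)[:2]))
print('lip',ang(h(92,215,.089)-h(545,220,.089)),h(92,215,.089),h(545,220,.089)) 
print('lip2',ang(h(80,168,.089)-h(558,168,.089)),h(80,168,.089),h(558,168,.089))
print('near lip',h(97,405,.089),h(548,405,.089),h(92,460,.089),h(548,460,.089))
for wv in (210,430): pass
th=np.radians(10)
```

```text
plate [0.44340832 0.041848   0.0571967 ] [-4.08558483e-04 -7.05318711e-04 -2.98374852e-05 -7.24532401e-04
  3.00070561e-04  8.07193524e-05  4.55071496e-04  1.03238567e-03]
disc [0.44407801 0.03829547 0.03294635] [ 0.63821976  0.03401934 -0.52005383 -0.18585498 -0.27403256 -0.27910755
  0.58680981]
mid 8.871299108718368 wide 9.378555465305439
ptr 89.04402177847712 from C 88.30303455425873 0.035761047138264626
house bottom? 9.122649742214346
lip 8.537259226058305 [ 0.5154473  -0.08729192] [ 0.41767527 -0.10196905]
lip2 9.136277284687305 [ 0.51913108 -0.09642496] [ 0.41701151 -0.11284819]
near lip [ 0.50961068 -0.04724544] [ 0.40916537 -0.06338511] [ 0.50929605 -0.03490623] [ 0.40672618 -0.05138371]
```

Request:
{"name": "apply_moves", "arguments": {"deltas": [{"tx": 0.02,"ty": 0.01,"tz": 0,"turn": 0.08,"gripper": 0.045},{"tx": 0.041,"ty": 0.05,"tz": 0.001,"turn": 0.167,"gripper": 0.045},{"tx": 0.041,"ty": 0.095,"tz": 0.001,"turn": 0.167,"gripper": 0.045},{"tx": 0.041,"ty": 0.14,"tz": 0.001,"turn": 0.167,"gripper": 0.045},{"tx": 0.041,"ty": 0.15,"tz": 0.001,"turn": 0.167,"gripper": 0.045}]}}

```text
time_s: 2.95
tcp_pos: [0.441, 0.039, 0.1257]
eef_rot: [-89.6, 0.2, 89.5]
contact_force: [-0.7, 0.2, 0.3]
gripper_width: 0.0454
```

Request:
{"name": "apply_moves", "arguments": {"deltas": [{"tx": 0,"ty": 0.02,"tz": 0,"turn": 0,"gripper": 0.045},{"tx": 0,"ty": 0.04,"tz": 0,"turn": 0,"gripper": 0.045},{"tx": 0,"ty": 0.051,"tz": 0,"turn": 0,"gripper": 0.045},{"tx": 0,"ty": 0.051,"tz": 0,"turn": 0,"gripper": 0.045}]}}

```text
time_s: 3.35
tcp_pos: [0.444, 0.04, 0.0785]
eef_rot: [-89.9, 0.1, 89.4]
contact_force: [0.8, -0.3, 0.8]
gripper_width: 0.0448
```

Request:
{"name": "apply_moves", "arguments": {"deltas": [{"tx": 0,"ty": 0,"tz": 0,"turn": 0,"gripper": 0.03},{"tx": 0,"ty": 0,"tz": 0,"turn": 0,"gripper": 0.02},{"tx": 0,"ty": 0,"tz": 0,"turn": 0,"gripper": 0.01},{"tx": 0,"ty": 0,"tz": 0,"turn": 0,"gripper": 0.008},{"tx": 0,"ty": 0,"tz": 0,"turn": 0,"gripper": 0.008}], "newtons": 10}}

```text
time_s: 3.85
tcp_pos: [0.4451, 0.0404, 0.0792]
eef_rot: [-90.1, -0.0, 89.4]
contact_force: [3.8, -1.4, 1.4]
gripper_width: 0.014
```

Run:
```python
from h import *
s=r.get_state(); print(s)
p,d=capture('scene'); cv2.imwrite('pics/s1.png',cv2.resize(p[150:350,150:400],None,fx=3,fy=3)[...,::-1])
```

```text
{'time_s': 3.85, 'joints': array([ 30.63836249,   9.62358416, -39.74104691,   0.070437  ,
       -40.49786565, -31.27302047]), 'qd': array([ 0.04699348,  0.17870551,  0.04793903,  0.04913994, -0.33584389,
        0.0700178 ]), 'joint_torque': array([  0.95936459, -34.61096406,  19.24996734,   3.63272913,
        -0.56525828,  -0.11287951]), 'tcp_pos': array([0.44509247, 0.0403752 , 0.07923571]), 'eef_rot': array([-9.01413189e+01, -3.21624646e-02,  8.94188892e+01]), 'contact_force': array([ 3.79017794, -1.36654417,  1.40158412]), 'moment': array([-0.25897911, -1.33725401,  0.07020738]), 'gripper_width': 0.01404056335792326}
```

View pics/s1.png

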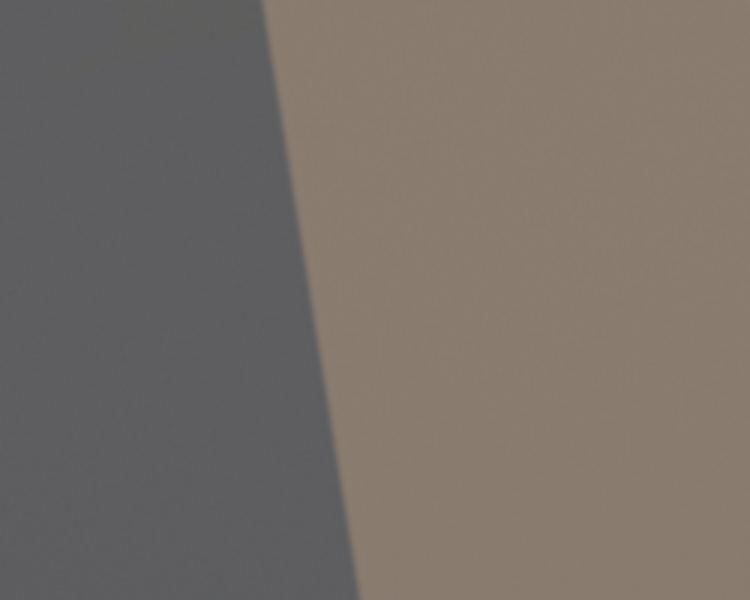

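Request:
{"name": "apply_moves", "arguments": {"deltas": [{"tx": 0,"ty": 0,"tz": -0.001,"turn": 0.06,"gripper": 0.008},{"tx": 0,"ty": 0,"tz": -0.001,"turn": 0.18,"gripper": 0.008},{"tx": 0,"ty": 0,"tz": -0.001,"turn": 0.3,"gripper": 0.008},{"tx": 0,"ty": 0,"tz": -0.001,"turn": 0.42,"gripper": 0.008},{"tx": 0,"ty": 0,"tz": -0.001,"turn": 0.54,"gripper": 0.008}]}}

```text
time_s: 4.4
tcp_pos: [0.4451, 0.0404, 0.0792]
eef_rot: [-90.0, -0.0, 58.2]
contact_force: [-2.7, 1.0, 7.3]
gripper_width: 0.0144
```

Request:
{"name": "apply_moves", "arguments": {"deltas": [{"tx": 0,"ty": 0,"tz": 0,"turn": 0.12,"gripper": 0.008},{"tx": 0,"ty": 0,"tz": 0,"turn": 0.24,"gripper": 0.008},{"tx": 0,"ty": 0,"tz": 0,"turn": 0.36,"gripper": 0.008},{"tx": 0,"ty": 0,"tz": 0,"turn": 0.48,"gripper": 0.008},{"tx": 0,"ty": 0,"tz": 0,"turn": 0.48,"gripper": 0.008}]}}

```text
time_s: 4.9
tcp_pos: [0.445, 0.0404, 0.0792]
eef_rot: [-90.0, -0.0, 30.7]
contact_force: [-3.5, 1.5, 6.2]
gripper_width: 0.0138
```

Request:
{"name": "apply_moves", "arguments": {"deltas": [{"tx": 0,"ty": 0,"tz": 0,"turn": 0.1,"gripper": 0.008},{"tx": 0,"ty": 0,"tz": 0,"turn": 0.2,"gripper": 0.008},{"tx": 0,"ty": 0,"tz": 0,"turn": 0.3,"gripper": 0.008},{"tx": 0,"ty": 0,"tz": 0,"turn": 0.38,"gripper": 0.008},{"tx": 0,"ty": 0,"tz": 0,"turn": 0.38,"gripper": 0.008}]}}

```text
time_s: 5.4
tcp_pos: [0.4451, 0.0405, 0.0792]
eef_rot: [-90.0, -0.0, 9.0]
contact_force: [-2.6, 2.5, 7.3]
gripper_width: 0.0141
```

Request:
{"name": "apply_moves", "arguments": {"deltas": [{"tx": 0,"ty": 0,"tz": 0,"turn": 0,"gripper": 0.014},{"tx": 0,"ty": 0,"tz": 0,"turn": 0,"gripper": 0.03},{"tx": 0,"ty": 0,"tz": 0,"turn": 0,"gripper": 0.045},{"tx": 0,"ty": -0.02,"tz": 0,"turn": 0,"gripper": 0.045},{"tx": 0,"ty": -0.06,"tz": 0,"turn": 0,"gripper": 0.045}]}}

```text
time_s: 5.9
tcp_pos: [0.4428, 0.0391, 0.1368]
eef_rot: [-90.1, 0.4, 9.1]
contact_force: [0.8, -0.2, 0.2]
gripper_width: 0.0402
```

Request:
{"name": "apply_moves", "arguments": {"deltas": [{"tx": 0,"ty": -0.04,"tz": 0.015,"turn": 0,"gripper": 0.045},{"tx": 0,"ty": -0.08,"tz": 0.05,"turn": 0,"gripper": 0.06},{"tx": 0,"ty": -0.11,"tz": 0.09,"turn": 0,"gripper": 0.08},{"tx": 0,"ty": -0.13,"tz": 0.13,"turn": 0,"gripper": 0.086},{"tx": 0,"ty": -0.13,"tz": 0.15,"turn": 0,"gripper": 0.086}]}}

```text
time_s: 6.4
tcp_pos: [0.4218, 0.1914, 0.272]
eef_rot: [-89.8, -0.3, 9.2]
contact_force: [-0.2, -0.6, -0.7]
gripper_width: 0.0714
```

Run:
```python
from h import *
for i in range(2):
    s=r.get_state(); print(s['time_s'],s['joints'],s['tcp_pos'],s['eef_rot'],np.abs(s['qd']).max())
    c=cam('wrist',s); p,d=capture('wrist'); 
np.savez('pics/w2.npz',p=p,d=d,K=c[0],e=c[1],R=c[2]); cv2.imwrite('pics/w2.png',p[...,::-1])
```

```text
6.4 [ 4.89113659e+01 -1.25157205e+00 -2.24123321e+01  5.14757938e-02
 -6.84909822e+01 -1.29684351e+02] [0.42177787 0.19139491 0.27202987] [-89.81456416  -0.29865762   9.24525941] 20.15001794887661
6.45 [ 4.90126441e+01 -1.11178516e+00 -2.24938410e+01 -2.42818269e-03
 -6.83874875e+01 -1.29746539e+02] [0.42120719 0.19235516 0.27021941] [-89.85090879  -0.17574771   9.26498688] 4.538079416060951
```

View pics/w2.png

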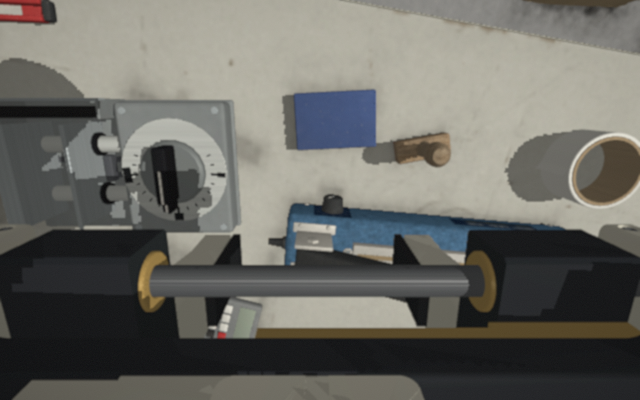

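Wrong sign on z (at this yaw tool z is +y). I'll move back the other way to the bay and rack.

Request:
{"name": "apply_moves", "arguments": {"deltas": [{"tx": 0,"ty": -0.01,"tz": -0.03,"turn": 0,"gripper": 0.086},{"tx": 0,"ty": -0.02,"tz": -0.075,"turn": 0,"gripper": 0.086},{"tx": 0.005,"ty": -0.03,"tz": -0.12,"turn": 0,"gripper": 0.086},{"tx": 0.01,"ty": -0.04,"tz": -0.165,"turn": 0,"gripper": 0.086},{"tx": 0.01,"ty": -0.05,"tz": -0.21,"turn": 0,"gripper": 0.086}]}}

```text
time_s: 7.0
tcp_pos: [0.4641, -0.0198, 0.3186]
eef_rot: [-90.0, 0.0, 9.2]
contact_force: [0.8, -0.1, 0.5]
gripper_width: 0.0859
```

Request:
{"name": "apply_moves", "arguments": {"deltas": [{"tx": 0,"ty": 0,"tz": -0.045,"turn": 0,"gripper": 0.086},{"tx": 0.005,"ty": 0,"tz": -0.09,"turn": 0,"gripper": 0.086},{"tx": 0.01,"ty": 0,"tz": -0.135,"turn": 0,"gripper": 0.086},{"tx": 0.01,"ty": 0,"tz": -0.17,"turn": 0,"gripper": 0.086},{"tx": 0.01,"ty": 0,"tz": -0.18,"turn": 0,"gripper": 0.086}]}}

```text
time_s: 7.5
tcp_pos: [0.5023, -0.197, 0.3173]
eef_rot: [-90.0, 0.1, 9.0]
contact_force: [-1.0, 0.2, -0.3]
gripper_width: 0.086
```

Request:
{"name": "apply_moves", "arguments": {"deltas": [{"tx": 0,"ty": 0,"tz": 0,"turn": 0,"gripper": 0.086},{"tx": 0,"ty": 0,"tz": 0,"turn": 0,"gripper": 0.086}]}}

```text
time_s: 7.7
tcp_pos: [0.5023, -0.1936, 0.3181]
eef_rot: [-90.0, 0.1, 9.1]
contact_force: [0.1, -0.1, 0.2]
gripper_width: 0.0862
```

Run:
```python
from h import *
s=r.get_state(); print(s['time_s'],s['joints'],s['tcp_pos'],s['eef_rot'],np.abs(s['qd']).max())
c=cam('wrist',s); p,d=capture('wrist'); 
np.savez('pics/w3.npz',p=p,d=d,K=c[0],e=c[1],R=c[2]); cv2.imwrite('pics/w3.png',p[...,::-1])
```

```text
7.7 [-2.18421239e-01  5.26942817e+00 -9.56109815e+00 -1.75468302e-02
 -7.52261906e+01 -8.06733449e+01] [ 0.50229983 -0.19360933  0.31809651] [-8.99740701e+01  5.32188468e-02  9.10376300e+00] 1.3611657054598718
```

View pics/w3.png

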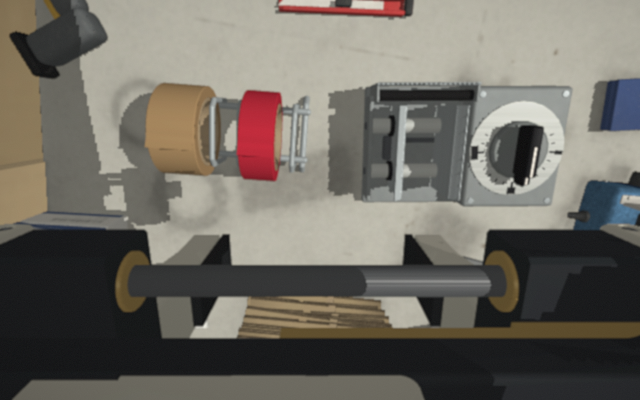

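Run:
```python
from h import *
a=np.load('pics/w3.npz');p=a['p'];c=(a['K'],a['e'],a['R']);X=cloud(c,a['d'])
cv2.imwrite('pics/w3a.png',cv2.resize(p[75:215,350:580],None,fx=3.4,fy=3.4,interpolation=cv2.INTER_CUBIC)[...,::-1])
cv2.imwrite('pics/w3b.png',cv2.resize(p[70:200,130:330],None,fx=4,fy=4,interpolation=cv2.INTER_CUBIC)[...,::-1])
hsv=cv2.cvtColor(p,cv2.COLOR_RGB2HSV)
ok=np.zeros(p.shape[:2],bool); ok[60:215,130:330]=1
for n,m in (('red',((hsv[...,0]>170)|(hsv[...,0]<5))&(hsv[...,1]>130)),('brown',(hsv[...,0]>8)&(hsv[...,0]<22)&(hsv[...,1]>60))):
    m=m&ok&(X[...,2]>.03)&(X[...,2]<.14)
    P=X[m]; zt=np.percentile(P[:,2],99)
    t=P[P[:,2]>.09].astype(np.float32)
    print(n,m.sum(),zt,cv2.minAreaRect(t[:,:2]*1000),len(t))
```

```text
red 3197 0.11882723300815619 ((475.6465759277344, -260.0556945800781), (86.85155487060547, 35.61844253540039), 4.940820217132568) 2915
brown 5778 0.11950872896549092 ((478.91973876953125, -305.47540283203125), (87.39118194580078, 127.5387954711914), 4.859224319458008) 4349
```

View pics/w3a.png

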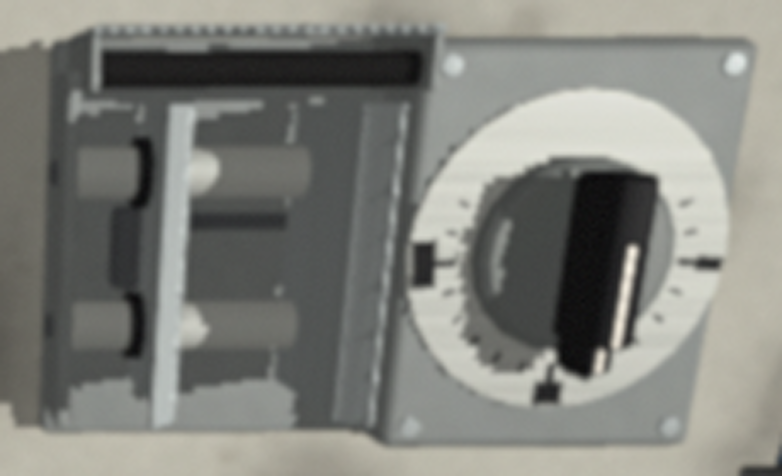

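View pics/w3b.png

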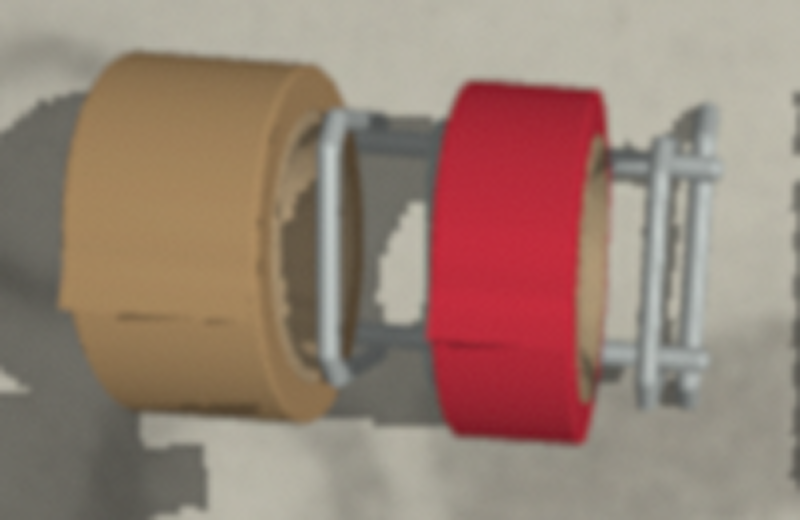

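Run:
```python
from h import *
a=np.load('pics/w3.npz');p=a['p'];c=(a['K'],a['e'],a['R']);X=cloud(c,a['d'])
ang=lambda d:np.degrees(np.arctan2(d[1],d[0]))
g=lambda u,v,z: pt(c,(350+(u+.5)/3.4-.5,75+(v+.5)/3.4-.5),z)[:2]
print('ptr',ang(g(621,345,.082)-g(632,247,.082)), 'bar edges',ang(g(556,340,.082)-g(577,175,.082)),ang(g(634,340,.082)-g(657,180,.082)))
Ca=g(569,248,.045); 
print('marks mid-ctr',g(547,392,.045), 'narrow',g(708,263,.045),'wide',g(424,263,.045))
n,w,m=g(708,263,.045),g(424,263,.045),g(547,392,.045)
d=w-n; print('stand yaw',ang(d)+90, 'axis',(n+w)/2)
# bar depth
P=X[(X[...,2]>.078)&(X[...,2]<.09)&(np.hypot(X[...,0]-.445,X[...,1]-.04)<.045)]
print('bar',len(P),cv2.minAreaRect((P[:,:2]*1000).astype(np.float32)))
# guides top from depth
P=X[(X[...,2]>.08)&(X[...,2]<.1)&(X[...,1]>-.16)&(X[...,1]<-.02)&(X[...,0]>.36)&(X[...,0]<.54)]
y=9*np.pi/180; S=(P[:,:2]-np.array([.445,.040]))@np.array([[np.cos(y),-np.sin(y)],[np.sin(y),np.cos(y)]])
print(len(P)); h,b=np.histogram(S[:,1],bins=np.arange(-.18,-.04,.004)); print([(round(x,3),k) for x,k in zip(b,h) if k]); print(np.percentile(S[:,0],[1,99]))
# rolls
hsv=cv2.cvtColor(p,cv2.COLOR_RGB2HSV)
for n,m,x0,x1 in (('red',((hsv[...,0]>170)|(hsv[...,0]<5))&(hsv[...,1]>130),230,290),('brown',(hsv[...,0]>8)&(hsv[...,0]<22)&(hsv[...,1]>60),140,222)):
    m=m&(X[...,2]>.04)&(X[...,2]<.14); m[:, :x0]=0; m[:,x1:]=0; m[:60]=0;m[215:]=0
    P=X[m]
    for zz in (.095,.105,.11):
        t=P[P[:,2]>zz].astype(np.float32); print(n,zz,len(t),cv2.minAreaRect(t[:,:2]*1000))
    # circle fit in plane perpendicular to axis
    y=np.radians(4.9); xs=P[:,0]*np.cos(y)+P[:,1]*np.sin(y); t=-P[:,0]*np.sin(y)+P[:,1]*np.cos(y)
    k=P[:,2]>.08
    from scipy.optimize import least_squares
    s=least_squares(lambda q:np.hypot(xs[k]-q[0],P[k,2]-q[1])-.05,[.45,.065],loss='soft_l1',f_scale=.002); print('circ',s.x, 'axial',np.percentile(t[P[:,2]>.1],[0.5,2,98,99.5]), 'span x',np.percentile(xs,[1,99]))
```

```text
ptr 12.311860084343458 bar edges 10.618871253264299 10.702466225917163
marks mid-ctr [0.49428831 0.05045313] narrow [0.43958469 0.0925922 ] wide [ 0.45562844 -0.00727581]
stand yaw 9.126563796521651 axis [0.44760656 0.04265819]
bar 715 ((443.2967529296875, 39.5345458984375), (56.50445556640625, 14.704985618591309), 8.852602005004883)
1908
[(np.float64(-0.156), np.int64(139)), (np.float64(-0.152), np.int64(269)), (np.float64(-0.148), np.int64(257)), (np.float64(-0.144), np.int64(61)), (np.float64(-0.092), np.int64(214)), (np.float64(-0.088), np.int64(488)), (np.float64(-0.084), np.int64(460)), (np.float64(-0.08), np.int64(20))]
[-0.05074261  0.05094022]
red 0.095 2726 ((475.5495300292969, -260.0640563964844), (80.51123809814453, 35.61844253540039), 4.940820217132568)
red 0.105 2072 ((475.5232238769531, -260.06634521484375), (61.53361511230469, 35.61844253540039), 4.940820217132568)
red 0.11 1495 ((475.0344543457031, -260.0874938964844), (48.180423736572266, 35.460914611816406), 5.2870988845825195)
circ [0.45190968 0.06490746] axial [-0.31725583 -0.3167157  -0.28221804 -0.28206766] span x [0.40400929 0.49512106]
brown 0.095 4036 ((482.0687255859375, -344.40875244140625), (81.57207489013672, 49.431968688964844), 4.719223499298096)
brown 0.105 3026 ((481.5157775878906, -344.6466369628906), (64.11919403076172, 49.0811767578125), 4.268691539764404)
brown 0.11 2230 ((481.8335266113281, -344.552734375), (49.04467010498047, 49.0579719543457), 6.025062084197998)
circ [0.45117314 0.06546001] axial [-0.40799471 -0.40717308 -0.3604415  -0.3601382 ] span x [0.40273532 0.49564453]
```

Request:
{"name": "apply_moves", "arguments": {"deltas": [{"tx": -0.01,"ty": 0.01,"tz": -0.03,"turn": 0.03,"gripper": 0.07},{"tx": -0.02,"ty": 0.035,"tz": -0.07,"turn": 0.073,"gripper": 0.07},{"tx": -0.033,"ty": 0.065,"tz": -0.11,"turn": 0.073,"gripper": 0.07},{"tx": -0.0435,"ty": 0.1,"tz": -0.145,"turn": 0.073,"gripper": 0.07},{"tx": -0.0435,"ty": 0.118,"tz": -0.145,"turn": 0.073,"gripper": 0.07}]}}

```text
time_s: 8.25
tcp_pos: [0.4815, -0.345, 0.1978]
eef_rot: [-89.9, 0.1, 4.9]
contact_force: [0.8, 1.8, -0.4]
gripper_width: 0.07
```

Request:
{"name": "apply_moves", "arguments": {"deltas": [{"tx": 0,"ty": 0,"tz": 0,"turn": 0,"gripper": 0.07},{"tx": 0,"ty": 0,"tz": 0,"turn": 0,"gripper": 0.07}]}}

```text
time_s: 8.45
tcp_pos: [0.4835, -0.3429, 0.2014]
eef_rot: [-90.0, -0.0, 5.1]
contact_force: [1.0, 0.9, 1.2]
gripper_width: 0.0703
```

```bash
cat > look.py <<'E'
import sys
from h import *
n=sys.argv[1]
s=r.get_state(); print(s['time_s'],s['tcp_pos'],s['eef_rot'],s['gripper_width'],np.abs(s['qd']).max(),s['joints'][5])
c=cam('wrist',s); p,d=capture('wrist'); 
np.savez('pics/%s.npz'%n,p=p,d=d,K=c[0],e=c[1],R=c[2]); cv2.imwrite('pics/%s.png'%n,p[...,::-1])
E
python3 look.py w4
```

```text
8.45 [ 0.48347723 -0.34292463  0.20137844] [-9.00244880e+01 -3.93456635e-03  5.06058085e+00] 0.07032510160759946 1.430742476826039 -68.49644195985451
```

View pics/w4.png

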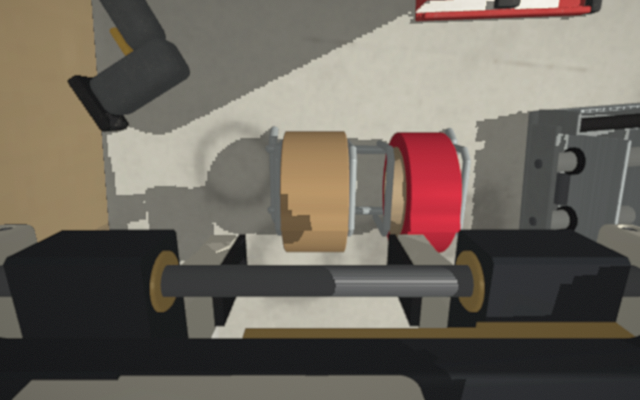

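The brown roll is centred between the fingers (columns 280–350 against a jaw centre of 317), so I'll descend and grip.

Request:
{"name": "apply_moves", "arguments": {"deltas": [{"tx": -0.001,"ty": 0.02,"tz": 0,"turn": 0,"gripper": 0.07},{"tx": -0.001,"ty": 0.05,"tz": 0,"turn": 0,"gripper": 0.07},{"tx": -0.001,"ty": 0.08,"tz": 0,"turn": 0,"gripper": 0.07},{"tx": -0.001,"ty": 0.095,"tz": 0,"turn": 0,"gripper": 0.07},{"tx": -0.001,"ty": 0.097,"tz": 0,"turn": 0,"gripper": 0.07}]}}

```text
time_s: 9.0
tcp_pos: [0.4823, -0.3426, 0.1035]
eef_rot: [-90.0, 0.0, 5.1]
contact_force: [-0.6, 1.3, 0.9]
gripper_width: 0.07
```

Request:
{"name": "apply_moves", "arguments": {"deltas": [{"tx": 0,"ty": 0,"tz": 0,"turn": 0,"gripper": 0.056},{"tx": 0,"ty": 0,"tz": 0,"turn": 0,"gripper": 0.05},{"tx": 0,"ty": 0,"tz": 0,"turn": 0,"gripper": 0.044},{"tx": 0,"ty": 0,"tz": 0,"turn": 0,"gripper": 0.04},{"tx": 0,"ty": 0,"tz": 0,"turn": 0,"gripper": 0.04}], "newtons": 30}}

```text
time_s: 9.5
tcp_pos: [0.4828, -0.3442, 0.1049]
eef_rot: [-90.1, -0.1, 5.0]
contact_force: [-0.1, 2.3, 7.1]
gripper_width: 0.0475
```

Request:
{"name": "apply_moves", "arguments": {"deltas": [{"tx": 0,"ty": 0,"tz": 0,"turn": 0,"gripper": 0.04},{"tx": 0,"ty": -0.004,"tz": 0,"turn": 0,"gripper": 0.04},{"tx": 0,"ty": -0.012,"tz": 0,"turn": 0,"gripper": 0.04},{"tx": 0,"ty": -0.022,"tz": 0,"turn": 0,"gripper": 0.04},{"tx": 0,"ty": -0.032,"tz": 0,"turn": 0,"gripper": 0.04}]}}

```text
time_s: 10.0
tcp_pos: [0.4818, -0.3438, 0.1363]
eef_rot: [-90.0, 0.0, 5.0]
contact_force: [-0.3, 0.1, -3.1]
gripper_width: 0.0476
```

Request:
{"name": "apply_moves", "arguments": {"deltas": [{"tx": 0,"ty": -0.015,"tz": 0,"turn": 0,"gripper": 0.04},{"tx": 0,"ty": -0.035,"tz": 0,"turn": 0,"gripper": 0.04},{"tx": 0,"ty": -0.055,"tz": 0,"turn": 0,"gripper": 0.04},{"tx": 0,"ty": -0.075,"tz": 0,"turn": 0,"gripper": 0.04},{"tx": 0,"ty": -0.085,"tz": 0,"turn": 0,"gripper": 0.04}]}}

```text
time_s: 10.5
tcp_pos: [0.4826, -0.3442, 0.2232]
eef_rot: [-90.1, -0.2, 5.0]
contact_force: [0.6, -0.1, -2.3]
gripper_width: 0.0473
```

Request:
{"name": "apply_moves", "arguments": {"deltas": [{"tx": 0,"ty": 0,"tz": 0,"turn": 0,"gripper": 0.04},{"tx": 0,"ty": 0,"tz": 0,"turn": 0,"gripper": 0.04}]}}

```text
time_s: 10.7
tcp_pos: [0.4816, -0.3435, 0.22]
eef_rot: [-90.0, 0.0, 5.0]
contact_force: [1.1, 0.3, -3.9]
gripper_width: 0.0476
```

```bash
python3 look.py w5
```

```text
10.7 [ 0.48160816 -0.34354064  0.22004278] [-8.99632601e+01  1.48346090e-02  4.95506196e+00] 0.04760475570940315 0.9110187133874768 -68.42962164769013
```

View pics/w5.png

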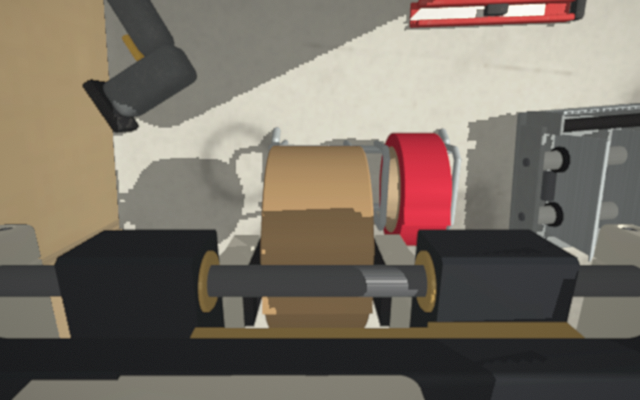

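The roll is held square between the fingers (columns 263–373). I'll measure its offset from the TCP.

```bash
cat > held.py <<'E'
import sys
from h import *
from scipy.optimize import least_squares
a=np.load('pics/%s.npz'%sys.argv[1]);p=a['p'];c=(a['K'],a['e'],a['R']);X=cloud(c,a['d'])
s=r.get_state();Rt=rot(s['eef_rot']);tp=np.array(s['tcp_pos'])
hsv=cv2.cvtColor(p,cv2.COLOR_RGB2HSV)
T=(X-tp)@Rt   # tool coords
m=(hsv[...,0]>6)&(hsv[...,0]<22)&(hsv[...,1]>60)&(abs(T[...,2])<.03)&(abs(T[...,0])<.06)&(T[...,1]>-.02)&(T[...,1]<.08); m[250:]=0
P=T[m]; f=least_squares(lambda q:np.hypot(P[:,0]-q[0],P[:,1]-q[1])-.05,[0,.04],loss='soft_l1',f_scale=.001)
print(len(P),'centre tool x,y',f.x,'z ext',np.percentile(P[:,2],[1,99]),'res',np.abs(f.fun).mean())
E
python3 held.py w5
```

```text
11140 centre tool x,y [-0.00036486  0.03922827] z ext [-0.02280211  0.02382658] res 0.00044293081200482743
```

Request:
{"name": "apply_moves", "arguments": {"deltas": [{"tx": 0,"ty": -0.008,"tz": 0.012,"turn": 0,"gripper": 0.04},{"tx": 0,"ty": -0.016,"tz": 0.035,"turn": 0,"gripper": 0.04},{"tx": 0.001,"ty": -0.02,"tz": 0.065,"turn": 0,"gripper": 0.04},{"tx": 0.002,"ty": -0.02,"tz": 0.095,"turn": 0,"gripper": 0.04},{"tx": 0.003,"ty": -0.02,"tz": 0.125,"turn": 0,"gripper": 0.04}]}}

```text
time_s: 11.25
tcp_pos: [0.4735, -0.2175, 0.2403]
eef_rot: [-90.0, 0.0, 5.0]
contact_force: [0.5, 0.7, -2.4]
gripper_width: 0.0475
```

Request:
{"name": "apply_moves", "arguments": {"deltas": [{"tx": 0,"ty": 0,"tz": 0.03,"turn": 0,"gripper": 0.04},{"tx": 0.001,"ty": 0,"tz": 0.06,"turn": -0.02,"gripper": 0.04},{"tx": 0.002,"ty": 0,"tz": 0.09,"turn": -0.05,"gripper": 0.04},{"tx": 0.002,"ty": 0,"tz": 0.115,"turn": -0.071,"gripper": 0.04},{"tx": 0.002,"ty": 0,"tz": 0.135,"turn": -0.071,"gripper": 0.04}]}}

```text
time_s: 11.75
tcp_pos: [0.4637, -0.0827, 0.2404]
eef_rot: [-90.0, 0.0, 9.1]
contact_force: [0.3, -0.7, -2.6]
gripper_width: 0.0477
```

Request:
{"name": "apply_moves", "arguments": {"deltas": [{"tx": 0,"ty": 0,"tz": 0.007,"turn": 0,"gripper": 0.04},{"tx": 0,"ty": 0,"tz": 0.009,"turn": 0,"gripper": 0.04},{"tx": 0,"ty": 0,"tz": 0.009,"turn": 0,"gripper": 0.04}]}}

```text
time_s: 12.05
tcp_pos: [0.4628, -0.0755, 0.2405]
eef_rot: [-90.0, 0.0, 9.1]
contact_force: [-0.8, -0.4, -3.1]
gripper_width: 0.0479
```

```bash
python3 look.py w6; python3 held.py w6
```

```text
12.05 [ 0.46284022 -0.07551225  0.24050716] [-9.00065773e+01  1.69139051e-02  9.06840953e+00] 0.04790893739650952 1.0260535233845245 -95.8132357091424
11159 centre tool x,y [-0.00066097  0.03968815] z ext [-0.02254581  0.02421459] res 0.00044337935384352413
```

View pics/w6.png

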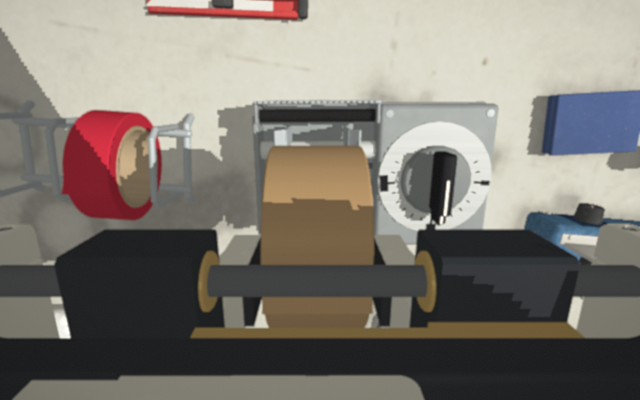

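Run:
```python
from h import *
a=np.load('pics/w6.npz');p=a['p'];c=(a['K'],a['e'],a['R']);X=cloud(c,a['d'])
s=r.get_state();Rt=rot(s['eef_rot']);T=(X-np.array(s['tcp_pos']))@Rt
P=X[...,2]
m=(P>.078)&(P<.09)&(abs(T[...,2]-.117)<.045)&(abs(T[...,0])<.05)
print('bar',m.sum(),cv2.minAreaRect((T[m][:,[0,2]]*1000).astype(np.float32)))
# white lip / guides near z .089
m=(P>.083)&(P<.095)&(abs(T[...,2])<.06)&(abs(T[...,0])<.07)
Q=T[m];print(len(Q)); 
for lo,hi in((-.06,0),(0,.06)):
    k=(Q[:,2]>lo)&(Q[:,2]<hi); 
    if k.sum()>5: print(k.sum(),np.percentile(Q[k],[2,98],axis=0)*1000)
g=lambda u,v:p[v,u]
cv2.imwrite('pics/w6a.png',cv2.resize(p[95:240,245:505],None,fx=3,fy=3,interpolation=cv2.INTER_CUBIC)[...,::-1])
```

```text
bar 997 ((-1.0810470581054688, 117.62580871582031), (57.631771087646484, 14.676465034484863), 0.11640015989542007)
318
156 [[-50.76171461 149.85025241 -36.07819676]
 [-38.02266747 157.22084478 -27.61140835]]
162 [[-51.02091291 150.22745545  29.35734199]
 [-38.2033065  157.24891373  37.48911172]]
```

View pics/w6a.png

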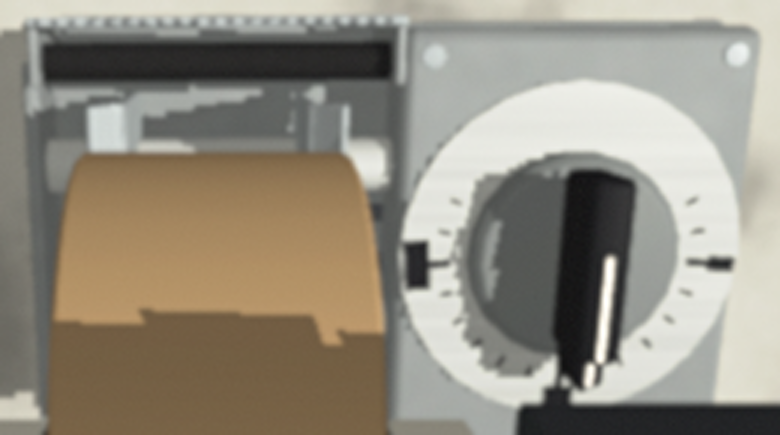

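The dial bar is parallel to the tool within 0.2°, the guides sit symmetrically about the jaws, and the tool is on the seat within about 1 mm. I'll lower it now.

Request:
{"name": "apply_moves", "arguments": {"deltas": [{"tx": 0.0005,"ty": 0.01,"tz": 0.0005,"turn": 0,"gripper": 0.04},{"tx": 0.0005,"ty": 0.025,"tz": 0.0005,"turn": 0,"gripper": 0.04},{"tx": 0.0005,"ty": 0.038,"tz": 0.0005,"turn": 0,"gripper": 0.04},{"tx": 0.0005,"ty": 0.046,"tz": 0.0005,"turn": 0,"gripper": 0.04},{"tx": 0.0005,"ty": 0.05,"tz": 0.0005,"turn": 0,"gripper": 0.04}]}}

```text
time_s: 12.6
tcp_pos: [0.4629, -0.0754, 0.1893]
eef_rot: [-90.0, 0.1, 9.0]
contact_force: [-0.9, 0.3, -2.3]
gripper_width: 0.0478
```

Request:
{"name": "apply_moves", "arguments": {"deltas": [{"tx": 0,"ty": 0.004,"tz": 0,"turn": 0,"gripper": 0.04},{"tx": 0,"ty": 0.01,"tz": 0,"turn": 0,"gripper": 0.04},{"tx": 0,"ty": 0.016,"tz": 0,"turn": 0,"gripper": 0.04},{"tx": 0,"ty": 0.022,"tz": 0,"turn": 0,"gripper": 0.04},{"tx": 0,"ty": 0.026,"tz": 0,"turn": 0,"gripper": 0.04}]}}

```text
time_s: 13.1
tcp_pos: [0.4632, -0.0749, 0.164]
eef_rot: [-90.0, 0.0, 9.0]
contact_force: [-0.5, -0.3, -2.6]
gripper_width: 0.0473
```

Request:
{"name": "apply_moves", "arguments": {"deltas": [{"tx": 0,"ty": 0.006,"tz": 0,"turn": 0,"gripper": 0.04},{"tx": 0,"ty": 0.014,"tz": 0,"turn": 0,"gripper": 0.04},{"tx": 0,"ty": 0.022,"tz": 0,"turn": 0,"gripper": 0.04},{"tx": 0,"ty": 0.03,"tz": 0,"turn": 0,"gripper": 0.04},{"tx": 0,"ty": 0.036,"tz": 0,"turn": 0,"gripper": 0.04}]}}

```text
time_s: 13.6
tcp_pos: [0.4631, -0.075, 0.1277]
eef_rot: [-90.0, 0.0, 9.0]
contact_force: [0.1, 0.3, -3.4]
gripper_width: 0.0474
```

Request:
{"name": "apply_moves", "arguments": {"deltas": [{"tx": 0,"ty": 0.002,"tz": 0,"turn": 0,"gripper": 0.04},{"tx": 0,"ty": 0.004,"tz": 0,"turn": 0,"gripper": 0.04},{"tx": 0,"ty": 0.005,"tz": 0,"turn": 0,"gripper": 0.04},{"tx": 0,"ty": 0.005,"tz": 0,"turn": 0,"gripper": 0.04}]}}

```text
time_s: 14.0
tcp_pos: [0.4635, -0.0749, 0.1237]
eef_rot: [-90.0, -0.0, 9.0]
contact_force: [-0.4, -0.4, -2.6]
gripper_width: 0.0474
```

Request:
{"name": "apply_moves", "arguments": {"deltas": [{"tx": 0,"ty": 0.001,"tz": 0,"turn": 0,"gripper": 0.04},{"tx": 0,"ty": 0.002,"tz": 0,"turn": 0,"gripper": 0.04},{"tx": 0,"ty": 0.002,"tz": 0,"turn": 0,"gripper": 0.04}]}}

```text
time_s: 14.3
tcp_pos: [0.4641, -0.0749, 0.122]
eef_rot: [-90.0, -0.1, 9.1]
contact_force: [1.1, -0.3, 1.0]
gripper_width: 0.0474
```

Request:
{"name": "apply_moves", "arguments": {"deltas": [{"tx": 0,"ty": 0.001,"tz": 0,"turn": 0,"gripper": 0.04},{"tx": 0,"ty": 0.001,"tz": 0,"turn": 0,"gripper": 0.04}]}}

```text
time_s: 14.5
tcp_pos: [0.4644, -0.0749, 0.1219]
eef_rot: [-90.0, -0.1, 9.1]
contact_force: [-2.0, 0.1, 10.5]
gripper_width: 0.0476
```

Contact came at the expected height and the rollers now carry the roll. Releasing slowly.

Request:
{"name": "apply_moves", "arguments": {"deltas": [{"tx": 0,"ty": 0,"tz": 0,"turn": 0,"gripper": 0.047},{"tx": 0,"ty": 0,"tz": 0,"turn": 0,"gripper": 0.05},{"tx": 0,"ty": 0,"tz": 0,"turn": 0,"gripper": 0.056},{"tx": 0,"ty": 0,"tz": 0,"turn": 0,"gripper": 0.065},{"tx": 0,"ty": 0,"tz": 0,"turn": 0,"gripper": 0.072}], "newtons": 10}}

```text
time_s: 15.0
tcp_pos: [0.4632, -0.0749, 0.1204]
eef_rot: [-90.0, 0.0, 9.0]
contact_force: [0.1, 0.1, -0.5]
gripper_width: 0.0666
```

Request:
{"name": "apply_moves", "arguments": {"deltas": [{"tx": 0,"ty": 0,"tz": 0,"turn": 0,"gripper": 0.072},{"tx": 0,"ty": -0.02,"tz": 0,"turn": 0,"gripper": 0.072},{"tx": 0,"ty": -0.05,"tz": 0,"turn": 0,"gripper": 0.072},{"tx": 0,"ty": -0.09,"tz": 0,"turn": 0,"gripper": 0.072},{"tx": 0,"ty": -0.12,"tz": 0,"turn": 0,"gripper": 0.072}]}}

```text
time_s: 15.5
tcp_pos: [0.4637, -0.075, 0.2427]
eef_rot: [-90.0, -0.1, 9.1]
contact_force: [1.2, -0.1, 0.0]
gripper_width: 0.0719
```

Request:
{"name": "apply_moves", "arguments": {"deltas": [{"tx": 0.02,"ty": -0.02,"tz": 0,"turn": 0,"gripper": 0.072},{"tx": 0.05,"ty": -0.05,"tz": 0,"turn": 0,"gripper": 0.072},{"tx": 0.06,"ty": -0.07,"tz": 0,"turn": 0,"gripper": 0.072},{"tx": 0.06,"ty": -0.07,"tz": 0,"turn": 0,"gripper": 0.072},{"tx": 0.06,"ty": -0.07,"tz": 0,"turn": 0,"gripper": 0.072}]}}

```text
time_s: 16.0
tcp_pos: [0.5225, -0.0653, 0.3101]
eef_rot: [-90.0, 0.0, 9.0]
contact_force: [-0.5, -0.4, -0.7]
gripper_width: 0.0719
```

```bash
python3 look.py w7
python3 - <<'E'
from h import *
from scipy.optimize import least_squares
a=np.load('pics/w7.npz');p=a['p'];c=(a['K'],a['e'],a['R']);X=cloud(c,a['d'])
y=np.radians(9.05);Rs=np.array([[np.cos(y),-np.sin(y)],[np.sin(y),np.cos(y)]])
S=X.copy(); S[...,:2]=(X[...,:2]-np.array([.4634,-.0751]))@Rs
hsv=cv2.cvtColor(p,cv2.COLOR_RGB2HSV)
m=(hsv[...,0]>6)&(hsv[...,0]<22)&(hsv[...,1]>60)&(abs(S[...,0])<.07)&(abs(S[...,1])<.04)&(S[...,2]>.085)&(S[...,2]<.15);m[235:]=0
P=S[m];f=least_squares(lambda q:np.hypot(P[:,0]-q[0],P[:,2]-q[1])-.05,[0,.08],loss='soft_l1',f_scale=.001)
print('roll x,z rel seat frame',f.x,'y',np.percentile(P[P[:,2]>.11][:,1],[1,99]),cv2.minAreaRect((P[P[:,2]>.11][:,:2]*1000).astype(np.float32)))
m=(S[...,2]>.078)&(S[...,2]<.09)&(abs(S[...,1]-.117)<.045)&(abs(S[...,0])<.05)
print('bar',m.sum(),cv2.minAreaRect((S[m][:,:2]*1000).astype(np.float32)))
m=((hsv[...,0]>170)|(hsv[...,0]<5))&(hsv[...,1]>130)&(X[...,2]>.095)&(X[...,2]<.13);m[235:]=0
print('red',m.sum(),cv2.minAreaRect((X[m][:,:2]*1000).astype(np.float32)))
E
```

```text
16.0 [ 0.52251494 -0.0653369   0.3101158 ] [-8.99761679e+01  2.39432417e-02  9.03270014e+00] 0.07190735492254732 1.8534997389288048 -95.17385901493057
roll x,z rel seat frame [0.00033646 0.08244855] y [-0.02430894  0.02284648] ((0.17396926879882812, -0.6740226745605469), (48.04751968383789, 83.2834701538086), 89.85516357421875)
bar 765 ((-1.6783275604248047, 116.89393615722656), (14.679275512695312, 57.62223815917969), 89.44666290283203)
red 3469 ((475.71636962890625, -259.921630859375), (80.84579467773438, 36.630126953125), 5.123775959014893)
```

View pics/w7.png

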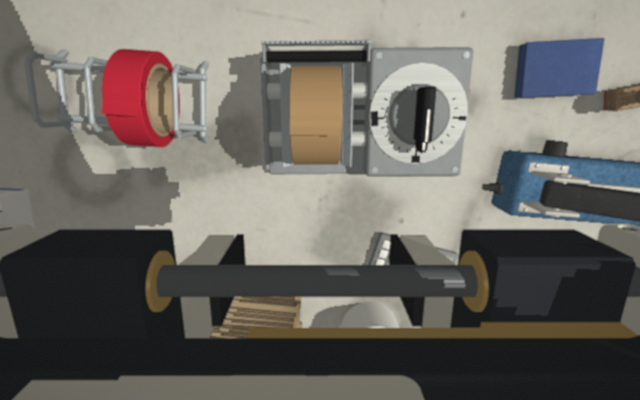

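The roll sits upright between the guides at (316,115). It is within about 1 mm of the seat, at z 82.4 mm with its axis aligned. The dial bar is on its mark, the red roll hasn't moved, and the gripper is clear, so I'm handing in.

```bash
python3 -c "
from plant import r
print(r.close_job())"
```

```text
the job is handed in; nothing more can be done
None
```

I set the dial to the middle mark, seated the wide roll between the guides, and handed the job in at about 16 s of the 54 s allowed. The hand-in gives no verdict, so the figures below are from my last wrist picture.

- **Dial:** I gripped the bar and turned it about 80° clockwise. Its bar now lies within about 0.6° of straight to the back of the stand; the limit is about 6°.
- **Wide roll:** I lifted it out of the rack and lowered it until the rollers took the load (about 10 N). I then released it without a drop. Its centre measured within 1 mm of the seat sideways and front to back, and 82.4 mm above the bench. Its axis was within about 0.2° of the stand's y.
- **Narrow roll:** It is still in its slot, within about 1 mm of where it started.
- **Gripper:** It was well clear at the end and touching nothing.

**Disagreements and mistakes:**
- Estimates of the dial's axis and of the bay position differed by up to about 3 mm between views. I went by the gripped bar and the last view from above the bay.
- Reading the bar's edges and white line by eye in one earlier slanted picture gave the pointer 1.5 to 3° off its mark, against about 0.5° or less from depth.
- I made one sideways move in the wrong direction after releasing the dial. It touched nothing.

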